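# Close up the sachet caddy

### The job

Close up the sachet caddy with your fingertips: push both drawers in until they are fully home, and only then push the hinged cover down until it is fully shut, because its lip drops in front of the drawers. Push gently, without slamming or forcing anything, pick up and lift nothing, and leave the other things on the desk where they stand.

Things in the scene. Friction and masses are not known exactly. Their poses are not given: they have to be found in the camera images.
- caddy: White sachet caddy with two drawers side by side and a wooden cover, 130 deep (x) x 190 wide (y) x 84 high without its cover; fixed to the desk. Origin: centre of its underside, on the desk. Its drawer fronts face its own -x (towards the robot), +y is its left as the robot sees it, z up.
- left_drawer (a joint): Left drawer (at the caddy's +y side, pale sachets in it), in m: 0 = fully home, grows as it slides out along the caddy's -x; starts 0.04 to 0.07 out. Slides with about 1.5 N of friction and stays where it is left; hard stop at 0.
- right_drawer (a joint): Right drawer (at the caddy's -y side, brown sachets in it); the same as the left one.
- left_ledge (a point): Middle of the front face of the left drawer's pull: a solid aluminium ledge 82 wide, 10 thick (height 34 to 44 above the desk) that stands 20 out from the flat wooden drawer front (86 wide, height 11 to 56). Moves with the drawer. With the drawer home it lies at (-92, +46, 39) in the caddy's frame. Its axes are the caddy's.
- right_ledge (a point): The same for the right drawer; with the drawer home it lies at (-92, -46, 39) in the caddy's frame.
- cover (a joint): Hinged wooden cover over the caddy's tray, in rad: 0 = shut and level, grows as its front edge swings up and back; starts 0.7 to 1.1 open. A stiff hinge (about 0.15 N m, so 1 to 2 N at the front edge) keeps it where it is left; hard stop at 0.
- cover_top (a point): Point on the cover's outer (upper) face, mid-width, 110 from the hinge line and 32 from the front edge. The cover is a plate 194 wide, 5 thick, that reaches 142 from the hinge; a lip 34 deep hangs down at its front edge and, once shut, covers the top 6 of the drawer fronts. Axes: x along the plate to the hinge, z out of the outer face.
- cover_hinge (a point): Middle of the cover's hinge line, at the caddy's back rim, at (65, 0, 84) in the caddy's frame; the line runs along the caddy's y, level with the cover's underside.
- bar_scale: Bystander, to be left alone: loose flat black bar scale with a steel plate, 160 x 130 x 25. Origin: centre of its underside.
- shot_glass: Bystander, to be left alone: loose shot glass with coffee, 50 across, 64 tall, on the scale. Origin: centre of its underside.
- tape_yellow: Bystander, to be left alone: loose roll of yellow tape lying flat, 105 across, 48 tall. Origin: centre of its underside.
- desk_tape: Bystander, to be left alone: loose roll of tan tape lying flat, 96 across, 48 tall. Origin: centre of its underside.
- brush_pot: Bystander, to be left alone: loose empty pale pot, 90 across, 92 tall. Origin: centre of its underside.

How it is judged:
By the outcome, as a careful person would: the job done as asked, in the order asked, and still so for the second after the job is handed in, with the robot touching nothing.
It also fails if it takes over 54 s, if anything falls off the work surface, if the arm or the gripper's body presses on something with over 40 N, if the wrist force passes 120 N, or if a joint passes its speed limit or range.

### The arm

A 7-joint arm with a two-finger parallel gripper is mounted at the origin on a cart in front of the work surface, level with it; the furniture and walls round the work are solid. World frame = base frame: x ahead of the robot, y to its left, z up, the work surface at z = 0. Lengths are in m, angles in rad, forces in N, time in s.
With the tool pointing down it reaches from about 0.375 to 0.925 m from the base axis. Payload 3.1 kg.
Tool frame: the origin (TCP) lies between the finger pads; the fingertips stand 14 mm ahead of it and the grasp point (between the pads) lies 5 mm behind it; z points along the fingers, x is the direction in which the jaws open and shut, and the axes are right-handed (so a half turn about z gives the same grasp; the last joint's range is limited). The gripper opens to 85 mm and grips with 20 to 120 N. Pads are 22 mm wide; open, the fingers measure 114 mm over their backs; the gripper's body (76 mm by 85 mm) begins 54 mm behind the grasp point. The pads swing forward as they close: fully open they stand 13 mm farther back than shut.
Start: joints at [1.219, 0.383, 0.044, 1.598, -0.018, 1.161, -0.05], TCP at [0.163, -0.629, 0.245] pointing down, gripper open.
Joint ranges: [-2.61, 2.61], [-0.41, 2.15], [-1.48, 1.57], [0, 2.5], [-1.57, 4.71], [0.05, 1.97], [-2.85, 2.85]. Speed limits (rad/s): [2.79, 2.79, 3.14, 3.14, 3.14, 3.14, 3.14].

### API

Orientations are given as a 3x3 rotation matrix whose columns are the frame's x, y, z axes.
In Python, from plant import status, cams, arm gives the robot as it stands.
- The arm moves only by the tool drive_tool, never from a script. Its argument "rows" is a list that holds one entry, the list of rows, each a list of 6 numbers: the shift along the tool's x, y, z in cm, then the turn, a rotation vector about the tool's x, y, z in degrees. A call has 1 to 8 rows; each row shifts and turns the commanded pose from where the row before left it, along the tool's axes as they then stand; what a row does not reach is not made up. A row lasts 1/12 s, in which the tool goes at most 41.7 mm and 7.16 degrees, less where a joint would pass 70% of its speed; a pose out of reach is approached as far as the arm can. A call is refused whole if a number of a shift passes 4.17 or a number of a turn 7.16, either way. A call with a gripper value outside its range is refused whole. "hand" is the gripper's target within -1 to 1 (fully open at 1, half-way at 0, shut at -1), set as the call begins (left out, the last holds). The fingers move at their own pace and stop on an object; "force" is the grip in N (left out, the last holds). Time passes only in rows, so rows that do not move let the fingers close. It gives the time, the measured TCP pose, the force and the opening at its end, in the units of the state.
- status.sense(): the state, without advancing time (a new reading comes with each control period).
- cams.snapshot(name): name is "side" or "top"; returns a dict with "img" (420x560x3 uint8, red, green, blue), "fovy" (degrees; the focal length in pixels is half the picture's height over the tangent of half this angle, whatever the lens; pixels are square), "cx", "cy" (the principal point, pixels), "D" ([k1, k2, p1, p2, k3] as OpenCV has them; the pictures are not rectified), "pose" (4x4, takes a point from camera to world coordinates). Camera axes: x right, y up, looking along -z (the intrinsics and any distortion apply to the point x, -y, -z); pixel columns grow to the right and rows downward; lengths in m; the calibration is good to about 2 mm. A picture is of the moment at which its call begins. There is no depth.
- arm.close_job(): hands the job in, once; it reports no verdict.
The state is a dict: "t": time; "joint_pos": joint angles; "dq": joint speeds; "joint_torque": joint torques, N m; "tool_pos": TCP position; "orientation": TCP orientation; "ft_force": force on the tool from outside, world axes, zero at the start; "wrist_torque": the same for the moment, N m; "finger_gap": opening from 0.0 (shut) to 1.0 (fully open).
Only numpy, scipy, OpenCV 4.12 (cv2) and the standard library are available. Lean on these libraries where they do the work, as an engineer would, in place of code of your own. Each camera call takes 0.05 s, during which the arm holds its last target. There are 200 camera calls.

## Working session

There is one attempt and no reset: what is moved stays moved. The work goes in short steps, Python scripts to look and compute and a tool call to move; the robot and the scene stay as the last step left them, time stands still between calls to the robot, and variables do not carry over. Pictures are saved under pics/ and viewed, about 8 in all and at most 12, crops included, and the job is handed in when it is done.

Besides the shell and the picture viewer there is one more tool, called after ">>>" in YAML: its name, and indented under it one key for each argument. drive_tool: Moves the arm, as the interface text tells. Its arguments: {"type":"object","properties":{"rows":{"type":"array","items":{"type":"array","items":{"type":"array","items":{"type":"number"}}}},"hand":{"type":"number"},"force":{"type":"number"}},"required":["rows"]}

```bash
mkdir -p pics; cat > h.py <<'E'
import numpy as np, cv2
from plant import status, cams, arm
def snap(n,f=None):
    s=cams.snapshot(n)
    if f: cv2.imwrite('pics/'+f,s['img'][:,:,::-1])
    return s
def K(s):
    f=s['img'].shape[0]/2/np.tan(np.radians(s['fovy'])/2)
    return np.array([[f,0,s['cx']],[0,f,s['cy']],[0,0,1.]])
def ray(s,uv):
    p=cv2.undistortPoints(np.array([[uv]],float),K(s),np.array(s['D'],float))[0,0]
    P=np.array(s['pose']); d=P[:3,:3]@np.array([p[0],-p[1],-1]); return P[:3,3],d
def onz(s,uv,z):
    o,d=ray(s,uv); return o+d*(z-o[2])/d[2]
def proj(s,X):
    P=np.array(s['pose']); c=(np.atleast_2d(X)-P[:3,3])@P[:3,:3]; c=c*[1,-1,-1]
    return cv2.projectPoints(c,np.zeros(3),np.zeros(3),K(s),np.array(s['D'],float))[0][:,0]
E
python3 - <<'E'
from h import *
a=snap('side','s1.png');b=snap('top','t1.png')
for s in(a,b):print(np.round(s['pose'],3).tolist(),s['fovy'],s['cx'],s['cy'],s['D'])
x=status.sense();print(x['tool_pos'],x['orientation'],x['ft_force'],x['finger_gap'],x['t'])
E
```

```text
[[0.961, 0.103, -0.257, 0.289], [-0.276, 0.377, -0.884, -0.81], [0.006, 0.921, 0.39, 0.438], [0.0, 0.0, 0.0, 1.0]] 57.40084930365391 281.0287082874004 210.22338104161432 [-0.11059418  0.          0.          0.          0.        ]
[[-0.031, 0.996, -0.089, 0.445], [-0.999, -0.029, 0.022, 0.02], [0.02, 0.089, 0.996, 1.326], [0.0, 0.0, 0.0, 1.0]] 45.80313590740813 280.0066826004074 215.3835033679638 [-0.16142685  0.          0.          0.          0.        ]
[ 0.16298997 -0.6283688   0.24399812] [[ 2.51149512e-01 -9.67948044e-01 -7.12190724e-04]
 [-9.67945264e-01 -2.51150499e-01  2.32208898e-03]
 [-2.42652854e-03  1.06170124e-04 -9.99997050e-01]] [-0.60928494 -0.03003702 -0.05086146] 1.000683405002938 0.1
```

View pics/s1.png

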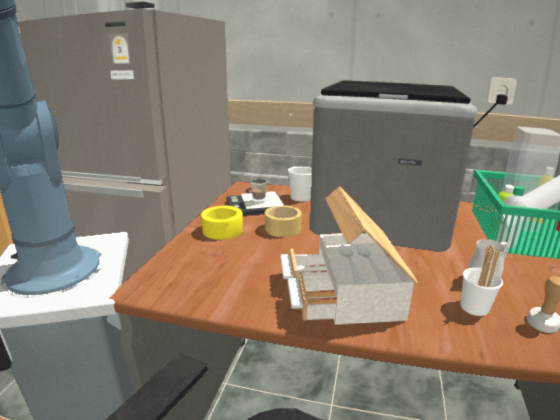

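View pics/t1.png

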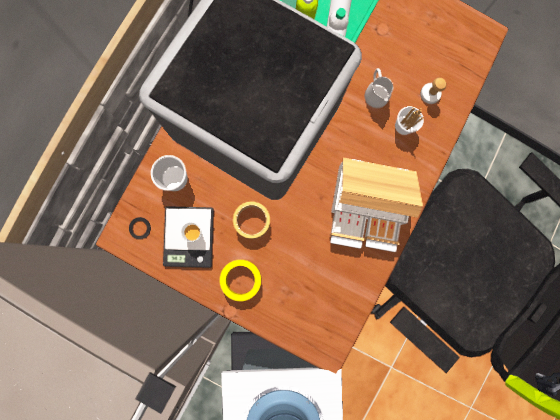

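The top view shows the caddy at about (375,205), with the drawers out towards the robot (ledges near rows 240–248) and the wooden cover at rows 160–205. The yellow and tan tape rolls are at (240,280) and (250,220). I'll zoom in on both views.

```bash
python3 - <<'E'
import cv2
a=cv2.imread('pics/t1.png')[145:265,315:435];b=cv2.imread('pics/s1.png')[180:330,270:420]
a=cv2.resize(a,(400,400),interpolation=cv2.INTER_CUBIC);b=cv2.resize(b,(400,400),interpolation=cv2.INTER_CUBIC)
cv2.imwrite('pics/c1.png',cv2.hconcat([a,b]))
E
```

```text
(no output)
```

View pics/c1.png

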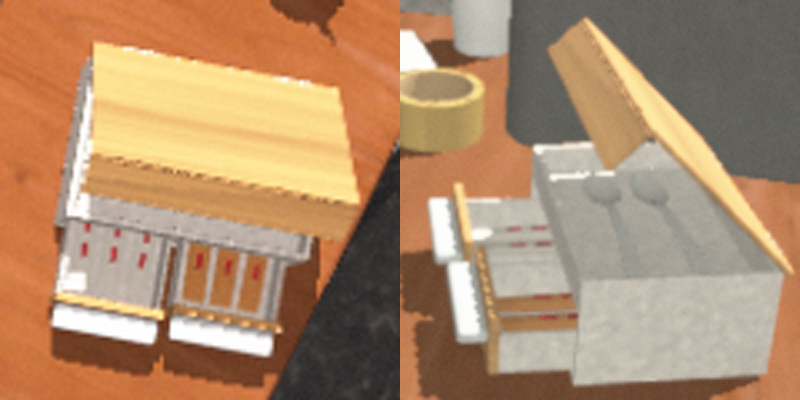

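```bash
python3 - <<'E'
from h import *
a=snap('side');b=snap('top')
T=lambda u,v:(u/3.3333+314.7,v/3.3333+144.7)
S=lambda u,v:((u-400)/2.6667+269.7,v/2.6667+179.7)
for n,p,z in [('LL front l',(54,327),.036),('LL front r',(155,344),.036),('RL l',(169,342),.036),('RL r',(271,356),.036),
 ('Lwood l top',(57,295),.056),('Rwood r top',(281,330),.056),('body front L top',(75,215),.084),('body front R',(308,250),.084)]:
  print(n,onz(b,T(*p),z).round(4))
for n,p,z in [('front R bottom',(575,383),0),('back R bottom',(768,375),0),('front R top',(577,285),.084),('back R top',(780,273),.084),('front L top',(535,148),.084)]:
  print(n,onz(a,S(*p),z).round(4))
# cover tip triangulation: free-edge corner of plate outer face, left(+y) and right
def tri(p,q):
  o1,d1=ray(a,S(*p));o2,d2=ray(b,T(*q));A=np.c_[d1,-d2];t=np.linalg.lstsq(A,o2-o1,rcond=None)[0]
  P,Q=o1+d1*t[0],o2+d2*t[1];return ((P+Q)/2).round(4),np.linalg.norm(P-Q).round(4)
print('cover L front',tri((587,19),(92,155)));print('cover R front',tri((652,140),(357,205)));print('cover R hinge',tri((792,272),(340,88)))
E
```

```text
LL front l [ 0.4842 -0.1389  0.036 ]
LL front r [ 0.4683 -0.218   0.036 ]
RL l [ 0.4695 -0.2292  0.036 ]
RL r [ 0.4556 -0.3103  0.036 ]
Lwood l top [ 0.5081 -0.1397  0.056 ]
Rwood r top [ 0.4753 -0.314   0.056 ]
body front L top [ 0.5669 -0.1523  0.084 ]
body front R [ 0.535  -0.3309  0.084 ]
front R bottom [ 0.5291 -0.3265 -0.    ]
back R bottom [ 0.6559 -0.3568 -0.    ]
front R top [ 0.5206 -0.335   0.084 ]
back R top [ 0.6484 -0.3595  0.084 ]
front L top [ 0.5638 -0.1547  0.084 ]
cover L front (array([ 0.5998, -0.1525,  0.1852]), np.float64(0.0026))
cover R front (array([ 0.5585, -0.341 ,  0.1801]), np.float64(0.0008))
cover R hinge (array([ 0.6578, -0.3621,  0.0849]), np.float64(0.0041))
```

The caddy is at about (0.608, -0.254) with a yaw of about -12°. The drawers are about 53 mm (left) and 47 mm (right) out, and the cover is about 0.78 rad open. I'll shut the fingers, line the tool up with the caddy's yaw and travel to in front of the left ledge.

>>> drive_tool:
  rows:
    - [[0,0,0,0,0,6.65],[0,0,0,0,0,6.65],[0,0,0,0,0,6.65],[0,0,0,0,0,6.65],[-1.8,-0.5,0,0,0,0],[-3.6,-1.1,0,0,0,0],[-3.6,-1.1,0,0,0,0],[-3.6,-1.1,0,0,0,0]]
  hand: -1

```text
t: 0.87
tool_pos: [0.2269, -0.5126, 0.2449]
orientation: [[-0.21, -0.978, -0.0], [-0.978, 0.21, 0.0], [-0.0, 0.0, -1.0]]
ft_force: [0.9, 0.0, 0.7]
finger_gap: 0.003
```

>>> drive_tool:
  rows:
    - [[-3.6,-1.1,0,0,0,0],[-3.6,-1.1,0,0,0,0],[-3.6,-1.1,0,0,0,0],[-3.6,-1.1,0,0,0,0],[-3.6,-1.1,0,0,0,0],[-3.6,-1.1,0,0,0,0],[-3.6,-1.1,0,0,0,0],[-3.6,-1.1,0,0,0,0]]

```text
t: 1.53
tool_pos: [0.3733, -0.2489, 0.2454]
orientation: [[-0.209, -0.978, 0.0], [-0.978, 0.209, -0.0], [0.0, -0.0, -1.0]]
ft_force: [0.5, 0.9, 0.5]
finger_gap: 0.002
```

>>> drive_tool:
  rows:
    - [[-3.6,-1.1,0,0,0,0],[-1.8,-0.5,0,0,0,0],[0,0,0,7,0,0],[0,0,0,7,0,0],[0,0,0,7,0,0],[0,0,0,7,0,0],[0,0,0,7,0,0],[0,0,0,0,0,0]]

```text
t: 2.2
tool_pos: [0.3914, -0.1979, 0.2371]
orientation: [[-0.211, -0.806, 0.552], [-0.977, 0.178, -0.115], [-0.005, -0.564, -0.826]]
ft_force: [-2.0, 1.3, -3.2]
finger_gap: 0.001
```

```bash
cat >> h.py <<'E'
C=np.array([.608,-.254,0]);Y=-0.21
RC=np.array([[np.cos(Y),-np.sin(Y),0],[np.sin(Y),np.cos(Y),0],[0,0,1]])
def st(target=None,alpha=35):
    s=status.sense();R=np.array(s['orientation']);p=np.array(s['tool_pos'])
    a=np.radians(alpha);x=-RC[:,1];z=np.sin(a)*RC[:,0]-np.cos(a)*RC[:,2];G=np.c_[x,np.cross(z,x),z]
    from scipy.spatial.transform import Rotation as Ro
    tip=p+R@[0,-.011,.014]
    print('t',round(s['t'],2),'tcp caddy',(RC.T@(p-C)).round(4),'lead',(RC.T@(tip-C)).round(4),'f caddy',(RC.T@s['ft_force']).round(2),'gap',round(s['finger_gap'],2))
    print('rot err deg',np.degrees(Ro.from_matrix(R.T@G).as_rotvec()).round(2))
    if target is not None: print('tool shift cm',(100*R.T@(RC@(np.array(target)-RC.T@(tip-C)))).round(2))
E
python3 - <<'E'
from h import *
st((-.18,.046,.038)); print(status.sense()['joint_pos'])
E
```

```text
t 2.2 tcp caddy [-0.2236  0.0097  0.2371] lead [-0.2066  0.0096  0.2317] f caddy [-2.26  0.85 -3.16] gap 0.0
rot err deg [ 0.65  0.15 -0.32]
tool shift cm [-3.54  8.76 17.51]
[ 0.57309198 -0.31614629 -0.07616534  2.46039459 -0.43410557  0.45225509
 -0.9521772 ]
```

>>> drive_tool:
  rows:
    - [[-0.6,1.2,2.4,0,0,0],[-0.6,1.2,2.4,0,0,0],[-0.6,1.2,2.4,0,0,0],[-0.6,1.2,2.4,0,0,0],[-0.6,1.2,2.4,0,0,0],[-0.5,1.2,2.4,0,0,0],[0,0,0,0,0,0]]

```text
t: 2.78
tool_pos: [0.4238, -0.1808, 0.139]
orientation: [[-0.196, -0.805, 0.559], [-0.981, 0.159, -0.116], [0.005, -0.571, -0.821]]
ft_force: [-0.6, -0.5, -0.2]
finger_gap: -0.0
```

```bash
python3 - <<'E'
from h import *
st((-.18,.046,.038)); print(status.sense()['joint_pos'])
E
```

```text
t 2.78 tcp caddy [-0.1954  0.0332  0.139 ] lead [-0.1784  0.0334  0.1338] f caddy [-0.52 -0.58 -0.18] gap -0.0
rot err deg [0.17 0.18 0.74]
tool shift cm [-1.31  5.58  7.77]
[ 1.17695175 -0.02742254 -0.76844087  2.49689699 -1.115762    0.14693034
 -0.29344627]
```

Joint 4 is near its limit, so I'll reduce the tilt to about 20°.

>>> drive_tool:
  rows:
    - [[0,0,0,-5,0,0],[0,0,0,-5,0,0],[0,0,0,-5,0,0],[0,0,0,0,0,0]]

```text
t: 3.12
tool_pos: [0.4302, -0.1755, 0.143]
orientation: [[-0.179, -0.85, 0.496], [-0.984, 0.16, -0.079], [-0.012, -0.502, -0.865]]
ft_force: [0.8, 0.3, 1.0]
finger_gap: 0.001
```

```bash
python3 - <<'E'
from h import *
st((-.165,.046,.038),20); print(status.sense()['joint_pos'])
E
```

```text
t 3.12 tcp caddy [-0.1903  0.0397  0.143 ] lead [-0.1737  0.0403  0.1364] f caddy [0.77 0.43 0.97] gap 0.0
rot err deg [-10.11   1.37   1.29]
tool shift cm [-0.42  4.17  8.96]
[ 1.21599406 -0.01345682 -0.82278395  2.43160468 -0.55565527  0.2395391
 -0.85317494]
```

>>> drive_tool:
  rows:
    - [[0,0,0,-5,0.7,0.6],[0,0,0,-5,0.7,0.6],[0,0,0,0,0,0],[0,0,0,0,0,0]]

```text
t: 3.45
tool_pos: [0.4298, -0.1695, 0.1408]
orientation: [[-0.186, -0.893, 0.409], [-0.982, 0.177, -0.059], [-0.02, -0.413, -0.91]]
ft_force: [-0.1, 1.2, -0.2]
finger_gap: 0.001
```

```bash
python3 - <<'E'
from h import *
st((-.165,.046,.038),20); print(status.sense()['joint_pos'])
E
```

```text
t 3.45 tcp caddy [-0.1919  0.0455  0.1408] lead [-0.1761  0.046   0.1326] f caddy [-0.36  1.1  -0.19] gap 0.0
rot err deg [-4.39  1.57  0.79]
tool shift cm [0.22 2.9  9.07]
[ 1.2080832   0.01739671 -0.85057061  2.37467656 -0.22684886  0.34641031
 -1.20409584]
```

>>> drive_tool:
  rows:
    - [[0.04,0.5,1.6,-1.5,0.5,0.3],[0.04,0.5,1.6,-1.5,0.5,0.3],[0.04,0.5,1.6,-1.5,0.5,0.2],[0.04,0.5,1.6,0,0,0],[0.04,0.5,1.5,0,0,0],[0,0,0,0,0,0],[0,0,0,0,0,0]]

```text
t: 4.03
tool_pos: [0.4318, -0.1709, 0.0568]
orientation: [[-0.209, -0.921, 0.328], [-0.978, 0.198, -0.068], [-0.002, -0.335, -0.942]]
ft_force: [-0.2, -0.2, 1.4]
finger_gap: 0.001
```

```bash
python3 - <<'E'
from h import *
st((-.16,.046,.038),20); print(status.sense()['joint_pos'])
s=snap('side');t=snap('top')
c=lambda i,a:cv2.resize(i['img'][a[1]:a[1]+150,a[0]:a[0]+150,::-1],(400,400),interpolation=cv2.INTER_CUBIC)
cv2.imwrite('pics/c2.png',cv2.hconcat([c(t,(300,145)),c(s,(250,180))]))
E
```

```text
t 4.03 tcp caddy [-0.1896  0.0445  0.0568] lead [-0.1746  0.0445  0.0473] f caddy [-0.12 -0.28  1.44] gap 0.0
rot err deg [ 0.42  0.11 -0.07]
tool shift cm [-0.15 -1.06  1.37]
[ 0.8807282   0.25176179 -0.59299192  2.37185904  0.42984558  0.23881669
 -1.85710659]
```

View pics/c2.png

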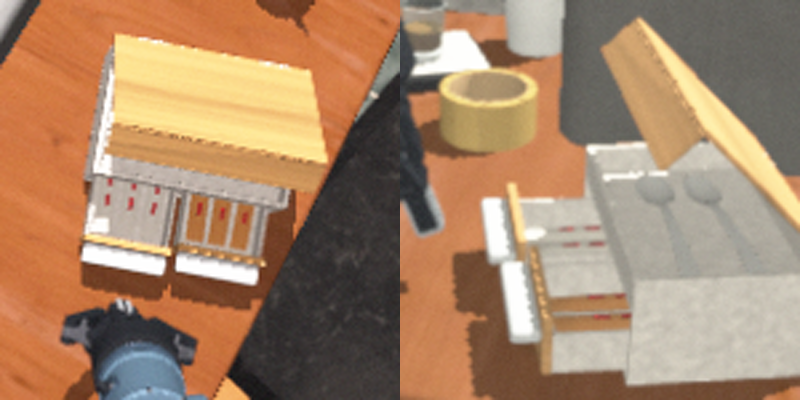

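The tip is at about (122,305) in the top crop, in front of the left ledge at (122,262), and the side crop agrees. I'll lower it to ledge height and start pushing.

>>> drive_tool:
  rows:
    - [[-0.1,-0.3,0.5,0,0,0],[-0.05,-0.3,0.5,0,0,0],[0,-0.4,0.4,0,0,0],[0,0,0,0,0,0]]

```text
t: 4.47
tool_pos: [0.4491, -0.1739, 0.0493]
orientation: [[-0.21, -0.919, 0.334], [-0.978, 0.198, -0.071], [-0.001, -0.341, -0.94]]
ft_force: [0.0, -0.6, -0.2]
finger_gap: 0.001
```

>>> drive_tool:
  rows:
    - [[0,-0.28,0.1,0,0,0],[0,-0.28,0.1,0,0,0],[0,-0.28,0.1,0,0,0],[0,-0.28,0.1,0,0,0],[0,-0.28,0.1,0,0,0],[0,-0.28,0.1,0,0,0],[0,-0.28,0.1,0,0,0],[0,-0.28,0.1,0,0,0]]

```text
t: 5.13
tool_pos: [0.4703, -0.1783, 0.0478]
orientation: [[-0.21, -0.92, 0.33], [-0.978, 0.198, -0.07], [-0.001, -0.337, -0.941]]
ft_force: [-2.3, 1.0, 0.9]
finger_gap: -0.003
```

```bash
python3 - <<'E'
from h import *
st((-.092,.046,.038),20); print(status.sense()['joint_pos'])
E
```

```text
t 5.13 tcp caddy [-0.1504  0.0454  0.0478] lead [-0.1354  0.0453  0.0384] f caddy [-2.45  0.49  0.92] gap -0.0
rot err deg [ 0.3   0.03 -0.09]
tool shift cm [-0.07 -4.07  1.5 ]
[ 0.77670241  0.32417923 -0.50974318  2.29602114  0.51280844  0.24568071
 -1.94485178]
```

Contact is made at about 2.5 N and the drawer is sliding. About 43 mm is left.

>>> drive_tool:
  rows:
    - [[0,-0.28,0.1,0,0,0],[0,-0.28,0.1,0,0,0],[0,-0.28,0.1,0,0,0],[0,-0.28,0.1,0,0,0],[0,-0.28,0.1,0,0,0],[0,-0.28,0.1,0,0,0],[0,-0.28,0.1,0,0,0],[0,-0.28,0.1,0,0,0]]

```text
t: 5.8
tool_pos: [0.4939, -0.1833, 0.048]
orientation: [[-0.21, -0.92, 0.33], [-0.978, 0.198, -0.07], [-0.001, -0.338, -0.941]]
ft_force: [-2.5, -1.1, -1.1]
finger_gap: -0.0
```

>>> drive_tool:
  rows:
    - [[0,-0.19,0.07,0,0,0],[0,-0.19,0.07,0,0,0],[0,-0.19,0.07,0,0,0],[0,-0.14,0.05,0,0,0],[0,-0.09,0.03,0,0,0]]

```text
t: 6.22
tool_pos: [0.5025, -0.185, 0.0482]
orientation: [[-0.209, -0.92, 0.331], [-0.978, 0.198, -0.07], [-0.001, -0.338, -0.941]]
ft_force: [-2.0, -0.3, -1.0]
finger_gap: 0.0
```

```bash
python3 - <<'E'
from h import *
st((-.092,.046,.038),20); print(status.sense()['joint_pos'])
E
```

```text
t 6.22 tcp caddy [-0.1176  0.0455  0.0482] lead [-0.1025  0.0455  0.0388] f caddy [-1.87 -0.71 -1.  ] gap 0.0
rot err deg [ 0.23  0.05 -0.08]
tool shift cm [-0.05 -0.96  0.43]
[ 0.74525129  0.36971478 -0.49265198  2.22629526  0.52677024  0.27443688
 -1.9573185 ]
```

Now 1 mm rows, checking the force as I go.

>>> drive_tool:
  rows:
    - [[0,-0.09,0.035,0,0,0],[0,-0.09,0.035,0,0,0],[0,-0.09,0.035,0,0,0],[0,-0.09,0.035,0,0,0],[0,-0.09,0.035,0,0,0],[0,-0.09,0.035,0,0,0]]

```text
t: 6.72
tool_pos: [0.5081, -0.1863, 0.0481]
orientation: [[-0.21, -0.92, 0.331], [-0.978, 0.198, -0.07], [-0.001, -0.338, -0.941]]
ft_force: [-2.4, -0.4, -0.2]
finger_gap: 0.002
```

>>> drive_tool:
  rows:
    - [[0,-0.09,0.035,0,0,0],[0,-0.09,0.035,0,0,0],[0,-0.09,0.035,0,0,0]]

```text
t: 6.97
tool_pos: [0.511, -0.1869, 0.0481]
orientation: [[-0.209, -0.92, 0.331], [-0.978, 0.198, -0.07], [-0.001, -0.339, -0.941]]
ft_force: [-2.2, -1.1, 0.7]
finger_gap: 0.002
```

```bash
python3 - <<'E'
from h import *
st((-.092,.046,.038),20)
E
```

```text
t 6.97 tcp caddy [-0.1088  0.0454  0.0481] lead [-0.0937  0.0454  0.0387] f caddy [-1.96 -1.51  0.72] gap 0.0
rot err deg [ 0.21  0.05 -0.08]
tool shift cm [-0.06 -0.14  0.12]
```

>>> drive_tool:
  rows:
    - [[0,-0.09,0.035,0,0,0],[0,-0.09,0.035,0,0,0],[0,0,0,0,0,0]]

```text
t: 7.22
tool_pos: [0.5132, -0.1873, 0.0482]
orientation: [[-0.209, -0.92, 0.332], [-0.978, 0.197, -0.07], [-0.001, -0.339, -0.941]]
ft_force: [-1.5, 0.3, 0.2]
finger_gap: 0.001
```

>>> drive_tool:
  rows:
    - [[0,-0.09,0.035,0,0,0],[0,-0.09,0.035,0,0,0],[0,0,0,0,0,0]]

```text
t: 7.47
tool_pos: [0.515, -0.1877, 0.0481]
orientation: [[-0.21, -0.92, 0.332], [-0.978, 0.198, -0.07], [-0.001, -0.339, -0.941]]
ft_force: [-0.5, 0.1, 0.1]
finger_gap: -0.003
```

>>> drive_tool:
  rows:
    - [[0,-0.09,0.035,0,0,0],[0,-0.09,0.035,0,0,0],[0,0,0,0,0,0]]

```text
t: 7.72
tool_pos: [0.516, -0.1879, 0.0476]
orientation: [[-0.21, -0.92, 0.33], [-0.978, 0.198, -0.07], [-0.001, -0.337, -0.941]]
ft_force: [-3.5, 1.4, 2.5]
finger_gap: -0.001
```

>>> drive_tool:
  rows:
    - [[0,-0.09,0.035,0,0,0],[0,-0.09,0.035,0,0,0],[0,0,0,0,0,0]]

```text
t: 7.97
tool_pos: [0.5161, -0.1879, 0.0467]
orientation: [[-0.21, -0.922, 0.327], [-0.978, 0.198, -0.069], [-0.001, -0.334, -0.943]]
ft_force: [-6.2, 1.7, 3.3]
finger_gap: 0.002
```

>>> drive_tool:
  rows:
    - [[0,-0.09,0.035,0,0,0],[0,-0.09,0.035,0,0,0],[0,0,0,0,0,0],[0,0,0,0,0,0]]

```text
t: 8.3
tool_pos: [0.5162, -0.188, 0.0458]
orientation: [[-0.21, -0.923, 0.323], [-0.978, 0.198, -0.069], [-0.0, -0.331, -0.944]]
ft_force: [-9.0, 2.1, 5.8]
finger_gap: 0.001
```

The left drawer is home: a firm stop at about 9 N with no further motion. I'll retreat and move over to the right ledge.

>>> drive_tool:
  rows:
    - [[0,0.9,-0.5,0,0,0],[0,1.9,-0.7,0,0,0],[0,1.9,-0.7,0,0,0],[0,1.9,-0.7,0,0,0],[0,0.9,-0.4,0,0,0],[0,0,0,0,0,0]]

```text
t: 8.8
tool_pos: [0.439, -0.1715, 0.0502]
orientation: [[-0.21, -0.921, 0.33], [-0.978, 0.198, -0.07], [-0.001, -0.337, -0.942]]
ft_force: [0.8, -1.0, -1.0]
finger_gap: 0.004
```

>>> drive_tool:
  rows:
    - [[1.5,0,0,0,0,0],[2,0,0,0,0,0],[2,0,0,0,0,0],[2,0,0,0,0,0],[1.7,0,0,0,0,0],[0,0,0,0,0,0],[0,0,0,0,0,0]]

```text
t: 9.38
tool_pos: [0.4237, -0.2639, 0.0513]
orientation: [[-0.213, -0.918, 0.334], [-0.977, 0.2, -0.071], [-0.001, -0.342, -0.94]]
ft_force: [-0.0, -0.2, 0.2]
finger_gap: -0.002
```

```bash
python3 - <<'E'
from h import *
st((-.145,-.046,.039),20); print(status.sense()['joint_pos'])
E
```

```text
t 9.38 tcp caddy [-0.1782 -0.0481  0.0513] lead [-0.1631 -0.0482  0.0419] f caddy [ 0.01 -0.24  0.25] gap -0.0
rot err deg [ 0.03 -0.01 -0.25]
tool shift cm [-0.22 -1.6   0.89]
[ 1.17768956  0.35356278 -0.6787533   2.28652687  0.39398636  0.26265993
 -1.58384921]
```

>>> drive_tool:
  rows:
    - [[-0.1,-0.4,0.22,0,0,0],[-0.1,-0.4,0.22,0,0,0],[0,-0.4,0.22,0,0,0],[0,-0.4,0.22,0,0,0],[0,-0.28,0.1,0,0,0],[0,-0.28,0.1,0,0,0],[0,-0.28,0.1,0,0,0],[0,-0.28,0.1,0,0,0]]

```text
t: 10.05
tool_pos: [0.4515, -0.2659, 0.0473]
orientation: [[-0.209, -0.921, 0.33], [-0.978, 0.197, -0.069], [-0.001, -0.337, -0.942]]
ft_force: [-2.0, 0.6, 0.5]
finger_gap: -0.002
```

>>> drive_tool:
  rows:
    - [[0,-0.28,0.1,0,0,0],[0,-0.28,0.1,0,0,0],[0,-0.28,0.1,0,0,0],[0,-0.28,0.1,0,0,0],[0,-0.28,0.1,0,0,0],[0,-0.28,0.1,0,0,0],[0,-0.28,0.1,0,0,0],[0,-0.28,0.1,0,0,0]]

```text
t: 10.72
tool_pos: [0.4749, -0.271, 0.0474]
orientation: [[-0.21, -0.92, 0.33], [-0.978, 0.198, -0.069], [-0.002, -0.337, -0.941]]
ft_force: [-1.6, 1.2, -0.4]
finger_gap: 0.001
```

```bash
python3 - <<'E'
from h import *
st((-.0885,-.046,.039),20)
E
```

```text
t 10.72 tcp caddy [-0.1267 -0.0444  0.0474] lead [-0.1116 -0.0444  0.0379] f caddy [-1.8   0.8  -0.43] gap 0.0
rot err deg [ 0.28  0.06 -0.09]
tool shift cm [ 0.16 -2.21  0.68]
```

>>> drive_tool:
  rows:
    - [[0,-0.28,0.1,0,0,0],[0,-0.28,0.1,0,0,0],[0,-0.28,0.1,0,0,0],[0,-0.19,0.07,0,0,0],[0,-0.19,0.07,0,0,0],[0,-0.14,0.05,0,0,0],[0,-0.09,0.035,0,0,0],[0,-0.09,0.035,0,0,0]]

```text
t: 11.38
tool_pos: [0.4911, -0.2747, 0.0477]
orientation: [[-0.21, -0.92, 0.331], [-0.978, 0.198, -0.07], [-0.001, -0.338, -0.941]]
ft_force: [-0.9, 0.9, -1.6]
finger_gap: -0.004
```

>>> drive_tool:
  rows:
    - [[0,-0.09,0.035,0,0,0],[0,-0.09,0.035,0,0,0],[0,-0.09,0.035,0,0,0]]

```text
t: 11.63
tool_pos: [0.494, -0.2753, 0.0477]
orientation: [[-0.21, -0.92, 0.331], [-0.978, 0.198, -0.07], [-0.001, -0.339, -0.941]]
ft_force: [-1.5, 0.6, 0.3]
finger_gap: 0.003
```

>>> drive_tool:
  rows:
    - [[0,-0.09,0.035,0,0,0],[0,-0.09,0.035,0,0,0],[0,-0.09,0.035,0,0,0]]

```text
t: 11.88
tool_pos: [0.4969, -0.276, 0.0476]
orientation: [[-0.21, -0.92, 0.331], [-0.978, 0.198, -0.07], [-0.001, -0.339, -0.941]]
ft_force: [-1.9, 0.6, -0.0]
finger_gap: 0.004
```

```bash
python3 - <<'E'
from h import *
st((-.0885,-.046,.039),20)
E
```

```text
t 11.88 tcp caddy [-0.1041 -0.0446  0.0476] lead [-0.089  -0.0447  0.0382] f caddy [-1.99  0.23 -0.02] gap 0.0
rot err deg [ 0.21  0.04 -0.08]
tool shift cm [ 0.13 -0.08 -0.06]
```

>>> drive_tool:
  rows:
    - [[0,-0.09,0.035,0,0,0],[0,-0.09,0.035,0,0,0],[0,0,0,0,0,0]]

```text
t: 12.13
tool_pos: [0.4971, -0.2761, 0.0469]
orientation: [[-0.21, -0.921, 0.328], [-0.978, 0.198, -0.07], [-0.001, -0.335, -0.942]]
ft_force: [-5.3, 2.5, 3.5]
finger_gap: -0.002
```

>>> drive_tool:
  rows:
    - [[0,-0.09,0.035,0,0,0],[0,-0.09,0.035,0,0,0],[0,0,0,0,0,0]]

```text
t: 12.38
tool_pos: [0.4971, -0.2762, 0.046]
orientation: [[-0.21, -0.922, 0.324], [-0.978, 0.199, -0.069], [-0.001, -0.332, -0.943]]
ft_force: [-8.8, 2.7, 5.7]
finger_gap: 0.002
```

>>> drive_tool:
  rows:
    - [[0,-0.09,0.035,0,0,0],[0,-0.09,0.035,0,0,0],[0,0,0,0,0,0]]

```text
t: 12.63
tool_pos: [0.4972, -0.2763, 0.0452]
orientation: [[-0.211, -0.923, 0.321], [-0.978, 0.199, -0.069], [-0.001, -0.328, -0.945]]
ft_force: [-10.7, 2.6, 6.8]
finger_gap: -0.002
```

Both drawers meet a firm stop with matching geometry. I'll retreat, straighten the tool, rise and take a look.

>>> drive_tool:
  rows:
    - [[0,0.9,-0.5,0,0,0],[0,1.9,-0.7,0,0,0],[0,1.9,-0.7,0,0,0],[0,0.9,-0.4,0,0,0],[0,0,0,-6.6,0,0],[0,0,0,-6.6,0,0],[0,0,0,-6.6,0,0],[0,0,-1.5,0,0,0]]

```text
t: 13.3
tool_pos: [0.448, -0.2642, 0.0645]
orientation: [[-0.208, -0.978, 0.002], [-0.978, 0.208, 0.005], [-0.005, -0.001, -1.0]]
ft_force: [0.3, 0.7, -0.3]
finger_gap: 0.002
```

>>> drive_tool:
  rows:
    - [[-0.6,0,-3,0,0,0],[-0.6,0,-3,0,0,0],[-0.6,0,-3,0,0,0],[-0.6,0,-3,0,0,0],[-0.6,0,-3,0,0,0],[-0.6,0,-3,0,0,0],[-0.6,0,-3,0,0,0],[0,0,-1,0,0,0]]

```text
t: 13.97
tool_pos: [0.4563, -0.223, 0.2909]
orientation: [[-0.207, -0.978, 0.01], [-0.978, 0.207, -0.004], [0.002, -0.011, -1.0]]
ft_force: [0.6, 0.1, 0.5]
finger_gap: -0.001
```

```bash
python3 - <<'E'
from h import *
st((-.013,0,.215),0); print(status.sense()['joint_pos'])
s=snap('side');t=snap('top')
c=lambda i,a:cv2.resize(i['img'][a[1]:a[1]+150,a[0]:a[0]+150,::-1],(400,400),interpolation=cv2.INTER_CUBIC)
cv2.imwrite('pics/c3.png',cv2.hconcat([c(t,(300,145)),c(s,(270,180))]))
E
```

```text
t 13.97 tcp caddy [-0.1548 -0.0013  0.2909] lead [-0.1437 -0.0013  0.2771] f caddy [0.57 0.24 0.5 ] gap -0.0
rot err deg [-0.62 -0.11  0.1 ]
tool shift cm [ -0.12 -13.     6.35]
[ 1.10459318  0.12659654 -0.77664401  1.85711011  0.09622534  1.18459108
 -1.48250657]
```

View pics/c3.png

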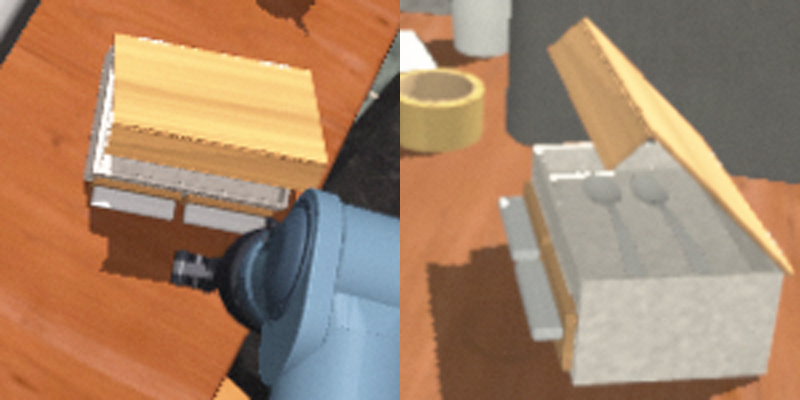

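The top crop shows both drawer fronts flush at (130,200) and (225,218), and in the side crop the cover is still open and unmoved. Next I'll move above the cover.

>>> drive_tool:
  rows:
    - [[0,-2,0,-0.3,0,0],[0,-3,0,-0.3,0,0],[0,-3,0,0,0,0],[0,-3,0,0,0,0],[0,-3,0,0,0,0],[0,-1,2,0,0,0],[0,0,2.5,0,0,0],[0,0,2,0,0,0]]

```text
t: 14.73
tool_pos: [0.5977, -0.2547, 0.2141]
orientation: [[-0.209, -0.978, -0.013], [-0.978, 0.209, 0.006], [-0.003, 0.014, -1.0]]
ft_force: [-0.7, -0.2, 0.2]
finger_gap: -0.001
```

>>> drive_tool:
  rows:
    - [[0,0,1,0,0,0],[0,0,0.5,0,0,0],[0,0,0,0,0,0],[0,0,0,0,0,0]]

```text
t: 15.07
tool_pos: [0.598, -0.2549, 0.204]
orientation: [[-0.21, -0.978, -0.01], [-0.978, 0.21, 0.004], [-0.001, 0.01, -1.0]]
ft_force: [0.5, -0.4, -0.1]
finger_gap: -0.004
```

```bash
python3 - <<'E'
from h import *
st((.009,0,.165),0); print(status.sense()['joint_pos'])
s=snap('side');t=snap('top')
c=lambda i,a:cv2.resize(i['img'][a[1]:a[1]+150,a[0]:a[0]+150,::-1],(400,400),interpolation=cv2.INTER_CUBIC)
cv2.imwrite('pics/c4.png',cv2.hconcat([c(t,(300,145)),c(s,(270,150))]))
E
```

```text
t 15.07 tcp caddy [-0.0096 -0.003   0.204 ] lead [ 0.0013 -0.003   0.1898] f caddy [ 0.58 -0.31 -0.05] gap -0.0
rot err deg [ 0.6   0.08 -0.07]
tool shift cm [-0.3  -0.8   2.48]
[ 0.86964755  0.52772134 -0.71110752  1.5978      0.36465479  1.16434044
 -1.70562194]
```

View pics/c4.png

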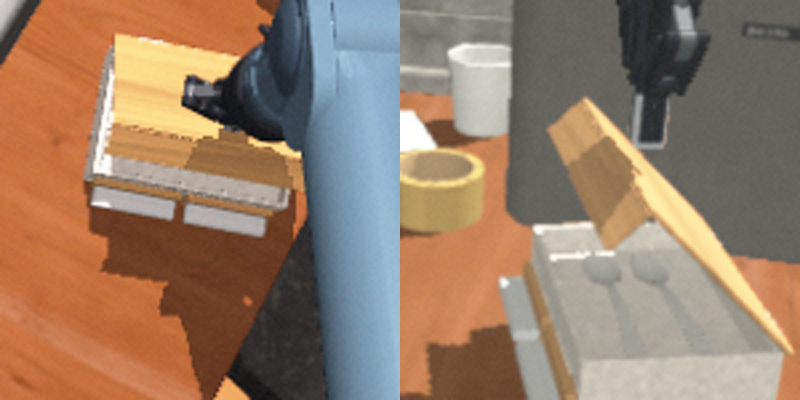

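The tip sits just above mid-cover: at (190,95) in the top crop and (645,145) in the side crop. I'll press down along the cover's arc.

>>> drive_tool:
  rows:
    - [[0,-0.3,0.2,0,0,0],[0,-0.1,0.3,0,0,0],[0,0,0.3,0,0,0],[0,0.05,0.3,0,0,0],[0,0.1,0.3,0,0,0],[0,0.1,0.3,0,0,0]]

```text
t: 15.67
tool_pos: [0.5991, -0.255, 0.1866]
orientation: [[-0.209, -0.978, -0.01], [-0.978, 0.209, 0.003], [-0.001, 0.011, -1.0]]
ft_force: [0.4, -0.5, 0.4]
finger_gap: 0.001
```

>>> drive_tool:
  rows:
    - [[0,0.1,0.3,0,0,0],[0,0.1,0.3,0,0,0],[0,0.1,0.3,0,0,0],[0,0.1,0.3,0,0,0],[0,0.1,0.3,0,0,0],[0,0.1,0.3,0,0,0]]

```text
t: 16.17
tool_pos: [0.5929, -0.2537, 0.1686]
orientation: [[-0.21, -0.978, -0.011], [-0.978, 0.21, 0.004], [-0.001, 0.011, -1.0]]
ft_force: [0.4, -0.7, 1.1]
finger_gap: -0.002
```

```bash
python3 - <<'E'
from h import *
st((-.034,0,.089),0)
E
```

```text
t 16.17 tcp caddy [-0.0148 -0.0028  0.1686] lead [-0.004  -0.0028  0.1544] f caddy [ 0.52 -0.63  1.06] gap -0.0
rot err deg [ 0.63  0.07 -0.06]
tool shift cm [-0.27  2.93  6.58]
```

>>> drive_tool:
  rows:
    - [[0,0.14,0.33,0,0,0],[0,0.14,0.33,0,0,0],[0,0.14,0.33,0,0,0],[0,0.14,0.33,0,0,0],[0,0.14,0.33,0,0,0],[0,0.14,0.33,0,0,0],[0,0.14,0.33,0,0,0],[0,0.14,0.33,0,0,0]]

```text
t: 16.83
tool_pos: [0.5816, -0.2512, 0.1422]
orientation: [[-0.21, -0.978, -0.011], [-0.978, 0.21, 0.004], [-0.001, 0.011, -1.0]]
ft_force: [0.2, -0.2, 0.6]
finger_gap: 0.001
```

>>> drive_tool:
  rows:
    - [[0,0.12,0.33,0,0,0],[0,0.12,0.33,0,0,0],[0,0.1,0.33,0,0,0],[0,0.1,0.33,0,0,0],[0,0.1,0.33,0,0,0],[0,0.1,0.33,0,0,0],[0,0.05,0.25,0,0,0],[0,0.05,0.2,0,0,0]]

```text
t: 17.5
tool_pos: [0.5745, -0.2497, 0.1181]
orientation: [[-0.209, -0.978, -0.01], [-0.978, 0.209, 0.004], [-0.001, 0.011, -1.0]]
ft_force: [-0.2, -0.4, 1.5]
finger_gap: 0.003
```

```bash
python3 - <<'E'
from h import *
st((-.034,0,.089),0)
E
```

```text
t 17.5 tcp caddy [-0.0337 -0.0027  0.1181] lead [-0.0228 -0.0027  0.104 ] f caddy [-0.09 -0.4   1.54] gap 0.0
rot err deg [ 0.6   0.08 -0.06]
tool shift cm [-0.27  1.1   1.51]
```

>>> drive_tool:
  rows:
    - [[0,0.05,0.2,0,0,0],[0,0.05,0.2,0,0,0],[0,0,0.15,0,0,0],[0,0,0.15,0,0,0],[0,0,0.1,0,0,0],[0,0,0.1,0,0,0],[0,0,0.1,0,0,0]]

```text
t: 18.08
tool_pos: [0.5729, -0.2493, 0.1081]
orientation: [[-0.21, -0.978, -0.011], [-0.978, 0.209, 0.004], [-0.001, 0.012, -1.0]]
ft_force: [-0.3, 0.1, -0.2]
finger_gap: 0.001
```

>>> drive_tool:
  rows:
    - [[0,0,0.1,0,0,0],[0,0,0.1,0,0,0],[0,0,0.1,0,0,0]]

```text
t: 18.33
tool_pos: [0.5731, -0.2494, 0.1052]
orientation: [[-0.21, -0.978, -0.011], [-0.978, 0.209, 0.004], [-0.001, 0.011, -1.0]]
ft_force: [-0.6, -0.0, 0.9]
finger_gap: 0.0
```

>>> drive_tool:
  rows:
    - [[0,0,0.1,0,0,0],[0,0,0.1,0,0,0],[0,0,0,0,0,0]]

```text
t: 18.58
tool_pos: [0.5733, -0.2494, 0.1033]
orientation: [[-0.21, -0.978, -0.01], [-0.978, 0.209, 0.004], [-0.001, 0.011, -1.0]]
ft_force: [0.6, 0.4, -0.5]
finger_gap: 0.002
```

>>> drive_tool:
  rows:
    - [[0,0,0.1,0,0,0],[0,0,0.1,0,0,0],[0,0,0,0,0,0]]

```text
t: 18.83
tool_pos: [0.5734, -0.2494, 0.1031]
orientation: [[-0.21, -0.978, -0.011], [-0.978, 0.21, 0.003], [-0.0, 0.011, -1.0]]
ft_force: [-2.8, 0.7, 7.9]
finger_gap: 0.001
```

>>> drive_tool:
  rows:
    - [[0,0,0.1,0,0,0],[0,0,0.1,0,0,0],[0,0,0,0,0,0]]

```text
t: 19.08
tool_pos: [0.5735, -0.2494, 0.103]
orientation: [[-0.21, -0.978, -0.012], [-0.978, 0.21, 0.002], [0.001, 0.012, -1.0]]
ft_force: [-6.9, 1.9, 17.5]
finger_gap: -0.001
```

>>> drive_tool:
  rows:
    - [[0,0,0.1,0,0,0],[0,0,0.1,0,0,0],[0,0,0,0,0,0]]

```text
t: 19.33
tool_pos: [0.5735, -0.2494, 0.1028]
orientation: [[-0.21, -0.978, -0.012], [-0.978, 0.21, 0.001], [0.002, 0.012, -1.0]]
ft_force: [-9.8, 2.4, 25.3]
finger_gap: -0.0
```

Firm stop with the tip at about 0.089, the height expected for a shut cover. I'll lift off and check.

>>> drive_tool:
  rows:
    - [[0,0,-0.4,0,0,0],[0,0,-0.6,0,0,0],[0,0,-2,0,0,0],[0,0,-3,0,0,0],[0,1.5,-3,0,0,0],[0,3,-3,0,0,0],[0,3,-3,0,0,0],[0,3,-1,0,0,0]]

```text
t: 20.0
tool_pos: [0.4752, -0.2282, 0.2615]
orientation: [[-0.209, -0.978, -0.004], [-0.978, 0.209, 0.001], [-0.0, 0.004, -1.0]]
ft_force: [1.4, 0.1, 1.6]
finger_gap: 0.002
```

>>> drive_tool:
  rows:
    - [[-2,3,0,0,0,0],[-3,1,0,0,0,0],[-3,0,0,0,0,0],[-3,0,0,0,0,0],[-3,0,0,0,0,0],[0,0,0,0,0,0],[0,0,0,0,0,0],[0,0,0,0,0,0]]

```text
t: 20.67
tool_pos: [0.4633, -0.0832, 0.2578]
orientation: [[-0.209, -0.978, -0.011], [-0.978, 0.209, 0.003], [-0.001, 0.011, -1.0]]
ft_force: [-0.2, -0.0, 0.3]
finger_gap: 0.002
```

```bash
python3 - <<'E'
from h import *
st()
s=snap('side','s5.png');t=snap('top','t5.png')
c=lambda i,a:cv2.resize(i['img'][a[1]:a[1]+150,a[0]:a[0]+150,::-1],(400,400),interpolation=cv2.INTER_CUBIC)
cv2.imwrite('pics/c5.png',cv2.hconcat([c(t,(300,145)),c(s,(270,180))]))
for n,k in(('s','side'),('t','top')):
  d=cv2.absdiff(cv2.imread(f'pics/{n}1.png'),cv2.imread(f'pics/{n}5.png')).max(2)
  for nm,(x,y,w,h) in (dict(scale_glass=(225,175,60,45),pot=(285,165,28,38),yellow=(198,203,48,36),tan=(262,203,42,34)) if n=='s' else dict(scale_glass=(160,203,55,68),pot=(148,153,42,42),yellow=(216,258,48,46),tan=(230,200,43,40))).items():
    print(n,nm,(d[y:y+h,x:x+w]>40).mean().round(3))
E
```

```text
t 20.67 tcp caddy [-0.1771  0.1368  0.2578] lead [-0.1663  0.1368  0.2437] f caddy [-0.18 -0.08  0.34] gap 0.0
rot err deg [ 3.564e+01  3.000e-02 -5.000e-02]
s scale_glass 0.0
s pot 0.0
s yellow 0.0
s tan 0.0
t scale_glass 0.0
t pot 0.0
t yellow 0.0
t tan 0.0
```

View pics/c5.png

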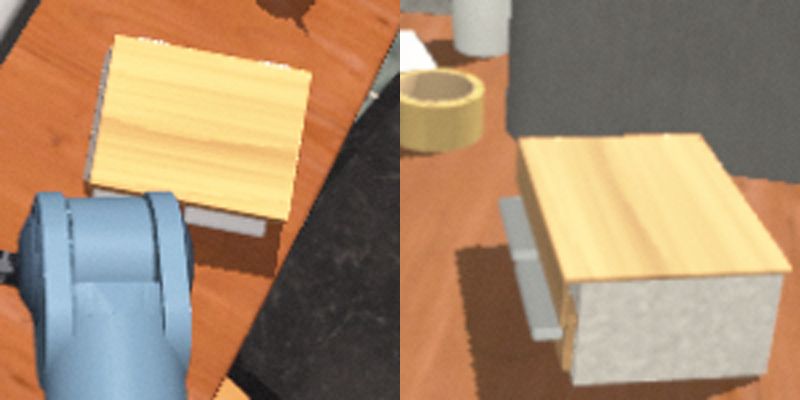

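The cover lies flat on the body, its edge flush along (570,280)–(785,270) in the side crop. Both ledges sit tight under the lip, and the bystander regions are unchanged. I'll hand in the job.

```bash
python3 -c "
from plant import arm
print(arm.close_job())"
```

```text
the job is handed in; nothing more can be done
None
```

The caddy is closed, and I handed the job in at about 21 s. With shut fingertips I pushed the left drawer in, then the right, and then pressed the cover down; nothing was gripped or lifted.

- **Drawers:** each slid at about 2 N and ended on a firm stop, pressed to about 11–13 N, with no further travel. A picture taken before I touched the cover showed both fronts flush.
- **Cover:** it swung down at about 1–1.5 N and stopped with the fingertips at 89 mm, the expected height of a shut cover's top. I pressed to about 27 N there to confirm it. The last picture shows it flat, with its lip in front of the drawers.
- **Other items:** the areas around the scale and glass, both tape rolls and the pot were unchanged between the first and last pictures. The arm was clear of everything at the end.

Two small things did not go as planned:
- A 35° tool tilt brought joint 4 to 2.497 rad, just under its 2.5 limit, so I cut the tilt to 20° before pushing.
- The left drawer stopped about 4 mm and the right about 3 mm beyond my camera estimate, so I relied on the firm stops instead.

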